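# Change the crucible inside the shields of a thermal analyser cell

## Robot

A 7-joint arm with a two-finger parallel gripper is mounted at the origin on the work surface. World frame = base frame: x ahead of the robot, y to its left, z up, the work surface at z = 0. Lengths are in m, angles in degrees, forces in N, time in s.
With the tool pointing down it reaches from about 0.35 to 0.775 m from the base axis. Payload 3.1 kg.
Tool frame: the origin (TCP) lies on the centre line of the jaws, within the pads' length; the fingertips stand 17 mm ahead of it and the grasp point (between the pads) lies 2 mm behind it (robot.tip_reach is the distance from the TCP to the fingertips, in m); z points along the fingers, y is the direction in which the jaws open and shut (so a half turn about z gives the same grasp; the last joint's range is limited). The gripper opens to 85 mm and grips with 20 to 120 N. Pads are 22 mm wide; open, the fingers measure 114 mm over their backs; the gripper's body (76 mm by 85 mm) begins 54 mm behind the grasp point. The pads swing forward as they close: fully open they stand 13 mm farther back than shut.
Start: joints at [-77.218, 17.813, 0.802, 86.603, -0.252, 75.585, -1.558], TCP at [0.144, 0.531, 0.248] pointing down, gripper open.
Joint ranges: [-154.91, 154.91], [-16.99, 109.72], [-72.82, 74.43], [7.12, 147.25], [-82.49, 262.49], [11.32, 116.49], [-174.64, 174.64]. Speed limits (degrees/s): [159.86, 159.86, 180, 180, 180, 180, 180].

## Interface

Orientations are given as [roll, pitch, yaw] about the fixed x, y, z axes, in that order (R = Rz(yaw) Ry(pitch) Rx(roll)).
In Python, from station import robot, fingers, vision, workorder, recognise gives the robot as it stands. Calls block until the motion is done:
- robot.move_to(position, orientation): joint-space move of the TCP to a pose.
- robot.line_to(position, orientation=None, velocity=0.15, f_stop=None): straight line of the TCP; orientation=None keeps the orientation; velocity is the mean speed in m/s. With f_stop (N) it stops when the force on the tool has changed by that much, and returns True; else False.
- robot.move_j(angles): joint-space move.
- fingers.gripper_to(opening, force=None): opening from 0.0 (shut) to 1.0 (fully open); force is the grip in N (None keeps the last); returns when the fingers have stopped.
- robot.pause(seconds).
- robot.inverse_kinematics(position, orientation): joint angles nearest the present ones, or None.
- vision.grab_frame(name): name is "scene" or "top" or "wrist"; returns the picture (384x512x3 uint8, red, green, blue); there is no depth.
- vision.calibration(name): a dict with "mtx" (3x3 intrinsics, pixels), "k1" (the pictures are not rectified: a ray, as slopes to the right and down, at radius r is drawn at 1 + k1 r^2 times it, then the intrinsics apply), "extrinsics" (4x4, takes a point from world to camera coordinates); the wrist camera has in their place "T_tool_cam" (4x4, takes a point from camera to tool coordinates, whose origin is the TCP and whose axes are the flange's). Camera axes: x right, y up, looking along -z (the intrinsics and any distortion apply to the point x, -y, -z); pixel columns grow to the right and rows downward; lengths in m; the calibration is good to about 2 mm. A picture is of the moment at which its call begins: read the wrist's pose just before it. calibration takes no time and is no camera call.
A pose or a line that the arm cannot do raises robot.PlanningError and nothing moves.
- workorder.close_job(): hands the job in, once; it reports no verdict.
Trained networks look in the newest picture that a camera, given by its name, has taken for a name from the list of things; names that differ only in an ending like _2 or _b are one class to them, and where a whole thing is asked for, a point or a joint stands for the part that bears it (a point fixed in the world has none). Each returns a list of dicts, best first, with "p" (0 to 1); they miss things now and then, are a little off and sometimes report something else, mostly with a low value. They report only what shows in the picture. A call takes as long as a camera call. They do not tell look-alikes from the thing itself.
- recognise(label, camera): "rect" ([centre column, centre row, width, height] in pixels, round what is visible of it).
Readings, each from a call of its own:
- robot.current_time_s(): time.
- robot.current_joint_positions(): joint angles.
- robot.current_dq(): joint speeds.
- robot.current_joint_torque(): joint torques, N m.
- robot.current_tool_pos(): TCP position.
- robot.current_eef_rot(): TCP orientation.
- robot.current_contact_force(): force on the tool from outside, world axes, zero at the start.
- robot.current_torque(): the same for the moment, N m.
- robot.current_finger_gap(): opening from 0.0 (shut) to 1.0 (fully open).
Only numpy, scipy, OpenCV 4.12 (cv2) and the standard library are available. Lean on these libraries where they do the work, as an engineer would, in place of code of your own. Each camera call takes 0.05 s, during which the arm holds its last target.

## Task

Change the sample in the measuring cell: first take off the orange outer shield and stand it upright in the middle of the orange pad, then stand the blue inner shield in the middle of the blue pad, then move the finished crucible (red lid) to the middle of the yellow tray. Now stand the fresh crucible (green lid) in the middle of the cell and put the blue shield and then the orange shield back round it, all three upright and centred on the cell. Set each thing down rather than dropping it, never tip a crucible over, and leave the white bottle and the amber vial where they are.

Things in the scene. Friction and masses are not known exactly. Their poses are not given: they have to be found in the camera images.
- outer_shield: Orange upright tube, open at both ends: 64 mm outside diameter, 58 mm inside, 64 mm tall, about 200 g. At the start it stands on the cell round the blue inner shield. Grip it from above across its outside, near the top. Origin at the centre of its underside, z up along the tube.
- inner_shield: Blue upright tube, open at both ends: 44 mm outside diameter, 38 mm inside, 50 mm tall, about 130 g. At the start it stands on the cell inside the orange shield, its rim 14 mm below the orange rim, too close for fingers to go between. Grip it across its outside. Origin at the centre of its underside, z up along the tube.
- finished: Finished crucible, a dark grey cylinder with a red lid, standing at the start in the middle of the cell inside both shields, seen from above through their open tops; 22 mm diameter, 38 mm tall with its lid, about 50 g, straight-sided and solid. Origin at the centre of its underside, z up.
- fresh: Fresh crucible, a white cylinder with a green lid, standing at the start on the bench beside the cell; 22 mm diameter, 38 mm tall with its lid, about 50 g, straight-sided and solid. Origin at the centre of its underside, z up.
- cell: Measuring cell, fixed: a flat black square plate 120 x 120 mm, 20 mm high, with a flat grey disc (76 mm) and a small brass disc (26 mm) marking its middle; nothing on it is recessed. Origin at the centre of its underside, so its top, on which crucible and shields stand, is 20 mm above the origin. z up; x and y along its edges.
- orange_pad: Parking place of the orange shield: flat orange disc, 84 mm diameter, 4 mm thick, fixed to the bench. Origin at the centre of its underside (bench level).
- blue_pad: Parking place of the blue shield: flat blue disc, 84 mm diameter, 4 mm thick, fixed to the bench. Origin at the centre of its underside (bench level).
- tray: Place for the finished crucible: shallow yellow square tray, 90 x 90 mm outside, floor 4 mm above the bench, with a rim 4 mm wide that rises 2 mm above the floor, fixed. Origin at the centre of its underside (bench level).
- white_bottle: Bystander: small white screw-cap bottle, 38 mm diameter, 62 mm tall, loose on the bench. Leave alone. Origin at the centre of its underside.
- amber_vial: Bystander: small amber vial with a black cap, 34 mm diameter, 70 mm tall, loose on the bench. Leave alone. Origin at the centre of its underside.
Mind the look-alikes: they are no part of the job. Of the things that look like the inner_shield, the largest one is meant.

How it is judged:
By the outcome, as a careful person would: the job done as asked, in the order asked, and still so for the second after the job is handed in, with the robot touching nothing.
It also fails if it takes over 128 s, if anything falls off the work surface, if the arm or the gripper's body presses on something with over 40 N, if the wrist force passes 120 N, or if a joint passes its speed limit or range.

## Working session

There is one attempt and no reset: what is moved stays moved. The work goes in short steps, each a Python script; the robot and the scene stay as the last script left them, time stands still between calls to the robot, and variables do not carry over. Pictures are saved under pics/ and viewed, and the job is handed in when it is done.

```bash
mkdir -p pics; ls
python3 - <<'E'
from station import robot, fingers, vision
import cv2
print(robot.current_time_s(), robot.current_tool_pos(), robot.current_eef_rot(), robot.current_finger_gap())
for n in ("scene","top"):
    im=vision.grab_frame(n); cv2.imwrite(f"pics/{n}0.png",cv2.resize(im[:,:,::-1],(800,600),interpolation=cv2.INTER_CUBIC))
    c=vision.calibration(n); print(n,c)
print(vision.calibration("wrist"))
E
```

```text
pics
0.0 [0.14376188 0.53016452 0.24720476] [-1.79863950e+02  7.39777925e-03  1.64833335e+02] 1.001162410557956
scene {'mtx': array([[365.1337464 ,   0.        , 257.03936196],
       [  0.        , 365.1337464 , 189.8576696 ],
       [  0.        ,   0.        ,   1.        ]]), 'k1': 0.03063025717243884, 'extrinsics': array([[ 0.34620088,  0.93810104,  0.010554  , -0.21329207],
       [-0.80077259,  0.2896221 ,  0.52429219,  0.42936137],
       [ 0.48878238, -0.18996177,  0.85147303, -1.07482531],
       [ 0.        ,  0.        ,  0.        ,  1.        ]])}
top {'mtx': array([[472.69488678,   0.        , 258.02939801],
       [  0.        , 472.69488678, 196.20594456],
       [  0.        ,   0.        ,   1.        ]]), 'k1': -0.18113155953679222, 'extrinsics': array([[ 0.00168012, -0.99936506, -0.03558997,  0.02055269],
       [ 0.99591881, -0.00153938,  0.09024056, -0.55724058],
       [-0.09023805, -0.03559634,  0.99528388, -0.8315187 ],
       [ 0.        ,  0.        ,  0.        ,  1.        ]])}
{'mtx': array([[343.06808568,   0.        , 249.31220834],
       [  0.        , 343.06808568, 195.94604448],
       [  0.        ,   0.        ,   1.        ]]), 'k1': -0.10302129521808946, 'T_tool_cam': array([[ 1.05654369e-03,  9.48797928e-01,  3.15881900e-01,
         8.17933729e-02],
       [ 9.99999368e-01, -1.12349596e-03,  2.98453741e-05,
         5.19062526e-04],
       [ 3.83209268e-04,  3.15881669e-01, -9.48798516e-01,
        -1.25347327e-01],
       [ 0.00000000e+00,  0.00000000e+00,  0.00000000e+00,
         1.00000000e+00]])}
```

View pics/top0.png

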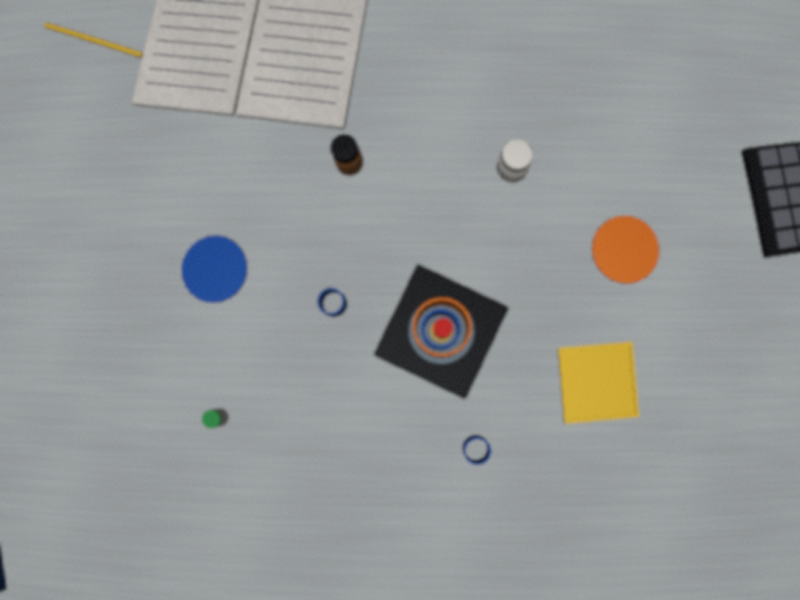

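View pics/scene0.png

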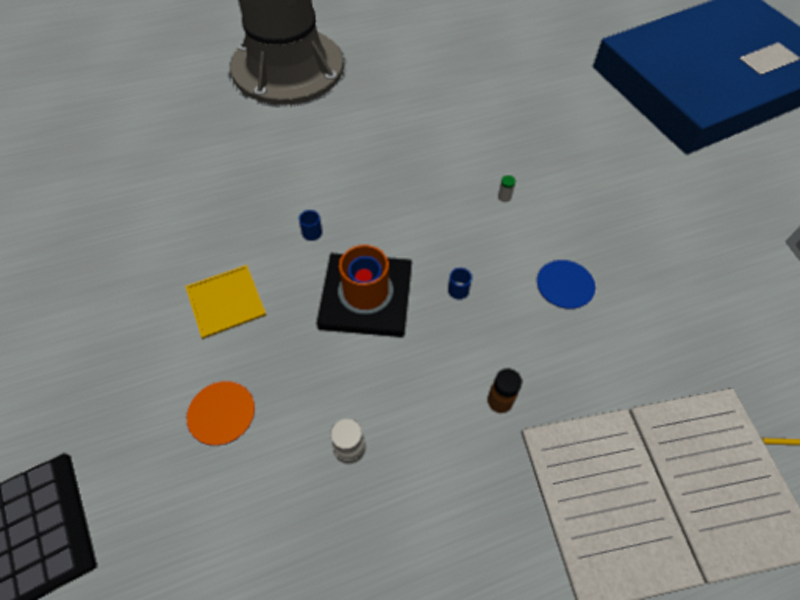

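```bash
cat > h.py <<'E'
from station import robot, fingers, vision, workorder, recognise
import numpy as np, cv2
from scipy.spatial.transform import Rotation as Rot
def grab(n, save=None):
    if n=="wrist":
        p=np.array(robot.current_tool_pos()); o=robot.current_eef_rot()
    im=vision.grab_frame(n); c=vision.calibration(n)
    if n=="wrist":
        T=np.eye(4); T[:3,:3]=Rot.from_euler("xyz",o,degrees=True).as_matrix(); T[:3,3]=p
        E=np.linalg.inv(T@c["T_tool_cam"])
    else: E=c["extrinsics"]
    E=np.diag([1,-1,-1,1.])@E
    if save: cv2.imwrite(save,cv2.resize(im[:,:,::-1],(800,600),interpolation=cv2.INTER_CUBIC))
    return im,dict(K=c["mtx"],d=np.array([c["k1"],0,0,0]),E=E)
def unproj(px,z,c):
    px=np.asarray(px,float).reshape(-1,1,2)
    s=cv2.undistortPoints(px,c["K"],c["d"]).reshape(-1,2)
    R=c["E"][:3,:3]; C=-R.T@c["E"][:3,3]
    r=np.c_[s,np.ones(len(s))]@R
    t=(z-C[2])/r[:,2]
    return C+r*t[:,None]
def proj(P,c):
    return cv2.projectPoints(np.asarray(P,float).reshape(-1,1,3),cv2.Rodrigues(c["E"][:3,:3])[0],c["E"][:3,3],c["K"],c["d"])[0].reshape(-1,2)
def mask(im,col):
    h=cv2.cvtColor(im,cv2.COLOR_RGB2HSV); H,S,V=[h[...,i].astype(int) for i in range(3)]
    m={"red":((H<5)|(H>172))&(S>150)&(V>110),"orange":(H>=5)&(H<18)&(S>140)&(V>80),
       "yellow":(H>=20)&(H<33)&(S>140)&(V>120),"green":(H>45)&(H<85)&(S>120)&(V>50),
       "blue":(H>100)&(H<130)&(S>130)&(V>40),"black":(V<60),"white":(S<40)&(V>190)}[col]
    return m.astype(np.uint8)
def blobs(m,amin=30):
    cs,_=cv2.findContours(m,cv2.RETR_EXTERNAL,cv2.CHAIN_APPROX_NONE)
    return sorted([c for c in cs if cv2.contourArea(c)>=amin],key=cv2.contourArea,reverse=True)
def circ_fit(cnt,z,c):
    """world circle through a contour at height z"""
    P=unproj(cnt.reshape(-1,2),z,c)[:,:2]
    A=np.c_[2*P,np.ones(len(P))]; s=np.linalg.lstsq(A,(P**2).sum(1),rcond=None)[0]
    return s[:2],np.sqrt(s[2]+s[0]**2+s[1]**2)
E
python3 - <<'E'
from h import *
np.set_printoptions(precision=4,suppress=True)
for n in ("top","scene"):
    im,c=grab(n); print(n)
    for col,z in (("red",.058),("orange",.004),("yellow",.005),("green",.038),("blue",.004),("black",.02)):
        for b in blobs(mask(im,col)):
            p,r=circ_fit(b,z,c); x,y,w,h=cv2.boundingRect(b)
            mr=cv2.minAreaRect(unproj(b.reshape(-1,2),z,c)[:,:2].astype(np.float32))
            print(col,"px",x+w/2,y+h/2,w,h,"circ",p,r,"rect",np.array(mr[0]),np.array(mr[1]),mr[2])
E
```

```text
top
red px 283.5 210.0 11 12 circ [ 0.5313 -0.0241] 0.009044870726924765 rect [ 0.531 -0.024] [0.0174 0.0192] 89.90065002441406
orange px 400.5 160.0 41 42 circ [ 0.6289 -0.2466] 0.03937925571055941 rect [ 0.6287 -0.2468] [0.0775 0.0789] 88.33167266845703
orange px 283.0 205.0 36 30 circ [ 0.5371 -0.0241] 0.03202538611538654 rect [ 0.548  -0.0273] [0.0669 0.0474] 74.21745300292969
yellow px 383.0 245.0 50 50 circ [ 0.4692 -0.2096] 0.04921935275006653 rect [ 0.4693 -0.2096] [0.087  0.0879] 4.430844306945801
yellow px 60.0 25.5 60 21 circ [0.9087 0.4431] 0.04641917441446871 rect [0.9201 0.4396] [0.1546 0.0048] 68.63581085205078
green px 135.5 268.0 11 10 circ [0.4268 0.2423] 0.00877414258900624 rect [0.4269 0.2427] [0.0163 0.0188] 1.0004595518112183
blue px 137.0 172.0 40 42 circ [0.6066 0.2537] 0.0391091683669323 rect [0.6066 0.2535] [0.0775 0.0788] 44.9279899597168
blue px 282.0 206.0 24 16 circ [ 0.5332 -0.0225] 0.021128822253817684 rect [ 0.5429 -0.023 ] [0.0434 0.0263] 84.96662902832031
black px 282.5 212.5 83 83 circ [ 0.5299 -0.0229] 0.065156225082567 rect [ 0.5298 -0.0228] [0.1
[... 2332 characters left out ...]
76214765481305 rect [ 0.0842 -0.0168] [0.1949 0.0787] 77.37458038330078
black px 233.5 172.0 17 12 circ [ 0.4942 -0.0122] 0.01552906727555748 rect [ 0.4936 -0.0122] [0.0359 0.0297] 70.19050598144531
black px 199.5 148.0 13 12 circ [ 0.403  -0.0646] 0.013528743121947443 rect [ 0.4042 -0.0649] [0.0272 0.0292] 83.62799835205078
black px 293.5 185.5 13 11 circ [0.5726 0.0988] 0.012220687169150138 rect [0.5737 0.0979] [0.0283 0.0229] 51.814056396484375
black px 295.0 177.0 12 8 circ [0.5524 0.1117] 0.010502118518769763 rect [0.5526 0.1115] [0.0244 0.0186] 70.12696075439453
black px 198.0 140.0 10 8 circ [ 0.3775 -0.0618] 0.010671129193372268 rect [ 0.3784 -0.062 ] [0.0211 0.0213] 74.1938247680664
```

Run:
```python
from h import *
np.set_printoptions(precision=4,suppress=True)
print(robot.tip_reach)
im,c=grab("top")
p=unproj([[516*.64,148*.64]],.062,c); print("bottle",p)
for xy in ((.53,-.023),(.629,-.247),(.6066,.254),(.4687,-.21),(.4265,.243)):
    for yaw in (np.degrees(np.arctan2(xy[1],xy[0]))+90,90):
        for z in (.04,.25): print(xy,round(yaw),z,robot.inverse_kinematics([*xy,z],[180,0,yaw]))
robot.move_to([.53,-.023,.21],[180,0,87.5])
print(robot.current_time_s(),robot.current_joint_positions())
im,c=grab("wrist","pics/w1.png")
for col,z in (("red",.058),("orange",.084),("blue",.07)):
    for b in blobs(mask(im,col)):
        x,y,w,h=cv2.boundingRect(b); print(col,x,y,w,h,circ_fit(b,z,c))
```

```text
0.017
bottle [[ 0.7355 -0.1093  0.062 ]]
(0.53, -0.023) 88 0.04 [-29.497   32.9766  41.0802 105.5859 -27.1376  51.6404  21.8415]
(0.53, -0.023) 88 0.25 [-36.8587  19.9038  49.9869  90.8335 -15.5508  76.553   12.5999]
(0.53, -0.023) 90 0.04 [-29.4258  32.944   40.9735 105.5834 -27.0594  51.6151  24.2586]
(0.53, -0.023) 90 0.25 [-36.8168  19.8879  49.9225  90.8322 -15.524   76.5468  15.0596]
(0.629, -0.247) 69 0.04 [-12.2451  55.8649  60.5631  80.3779 -49.2446  72.1049  30.7774]
(0.629, -0.247) 69 0.25 [ -7.9833  41.9043  56.7727  64.6171 -33.9679  89.3349  19.6727]
(0.629, -0.247) 90 0.04 [-12.1507  55.7284  60.301   80.3739 -49.0156  71.9712  52.0902]
(0.629, -0.247) 90 0.25 [ -7.773   41.699   56.1809  64.607  -33.5537  89.1812  40.8702]
(0.6066, 0.254) 113 0.04 [-40.4015  42.1502  26.1581  83.1649 -20.1144  59.3474  12.9035]
(0.6066, 0.254) 113 0.25 [-39.1585  32.295   25.9486  67.7644 -13.6284  82.8301   7.6549]
(0.6066, 0.254) 90 0.04 [-42.8095  42.9711  30.2605  83.2767 -23.3521  60.0634  -7.5331]
(0.6066, 0.254) 90 0.25 [-41.3466  32.8524  29.9506  67.8749 -15.8293  83.1641 -13
[... 567 characters left out ...]
76  25.7649  26.6646 111.3657 -15.6317  46.3814 -17.3677]
(0.4265, 0.243) 90 0.25 [-54.8326  11.2777  27.5063  96.1588  -5.3948  73.8788 -26.2794]
2.65 [-36.0025  21.6006  48.6603  94.5951 -16.986   71.5573  13.787 ]
red 239 174 25 25 (array([ 0.5311, -0.023 ]), np.float64(0.010470768389135883))
orange 210 143 82 90 (array([ 0.5301, -0.0192]), np.float64(0.032421235382771176))
orange 304 316 60 54 (array([ 0.6025, -0.171 ]), np.float64(0.029310248455500905))
blue 223 159 53 53 (array([ 0.5295, -0.0186]), np.float64(0.021864371331581752))
blue 265 5 39 43 (array([0.5589, 0.0997]), np.float64(0.013874487627991806))
blue 94 199 41 40 (array([ 0.414 , -0.0435]), np.float64(0.017433743376155216))
```

View pics/w1.png

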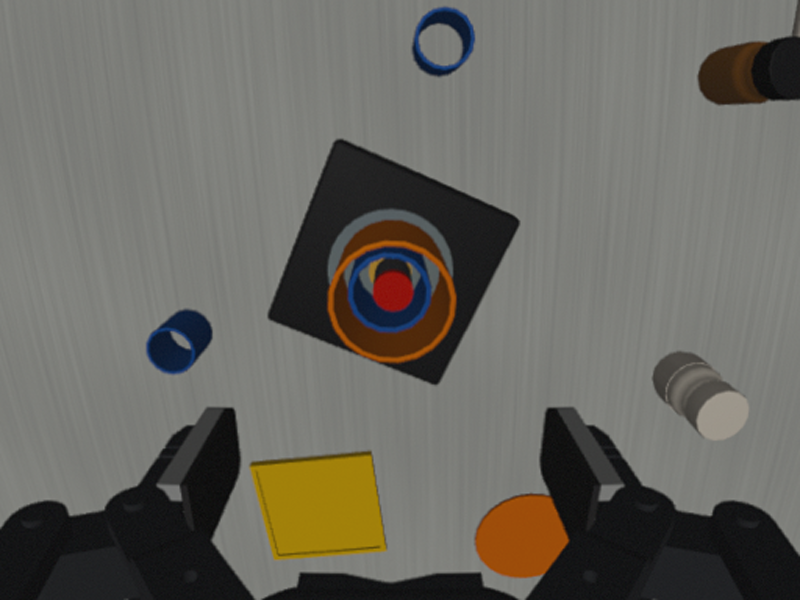

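Run:
```python
from h import *
np.set_printoptions(precision=4,suppress=True)
im,c=grab("wrist")
crop=im[120:260,150:350,::-1]; cv2.imwrite("pics/crop1.png",cv2.resize(crop,None,fx=4,fy=4,interpolation=cv2.INTER_CUBIC))
h=cv2.cvtColor(im,cv2.COLOR_RGB2HSV)
for col,z,vt in (("orange",.084,150),("blue",.07,110),("red",.058,100)):
    m=mask(im,col)&(h[...,2]>vt).astype(np.uint8)
    for b in blobs(m,20):
        x,y,w,hh=cv2.boundingRect(b); print(col,x,y,w,hh,circ_fit(b,z,c))
b=blobs(mask(im,"black")); 
for k in b[:3]:
    r=cv2.minAreaRect(unproj(k.reshape(-1,2),.02,c)[:,:2].astype(np.float32)); print(r)
```

```text
orange 210 154 81 77 (array([ 0.5304, -0.0213]), np.float64(0.03062532654530466))
orange 305 318 58 51 (array([ 0.6024, -0.1717]), np.float64(0.028381047013242035))
blue 223 162 52 50 (array([ 0.5292, -0.0202]), np.float64(0.02057777791396635))
blue 266 5 38 39 (array([0.5596, 0.1009]), np.float64(0.013085019572005066))
red 239 174 25 25 (array([ 0.5312, -0.023 ]), np.float64(0.010463784784762536))
((0.7547178268432617, -0.2244473397731781), (0.17350132763385773, 0.2746402323246002), 81.74942779541016)
((0.3003631830215454, -0.2044755071401596), (0.25176113843917847, 0.17358417809009552), 3.332784414291382)
((0.5298950672149658, -0.020594872534275055), (0.11877061426639557, 0.11800113320350647), 64.4731216430664)
```

View pics/crop1.png

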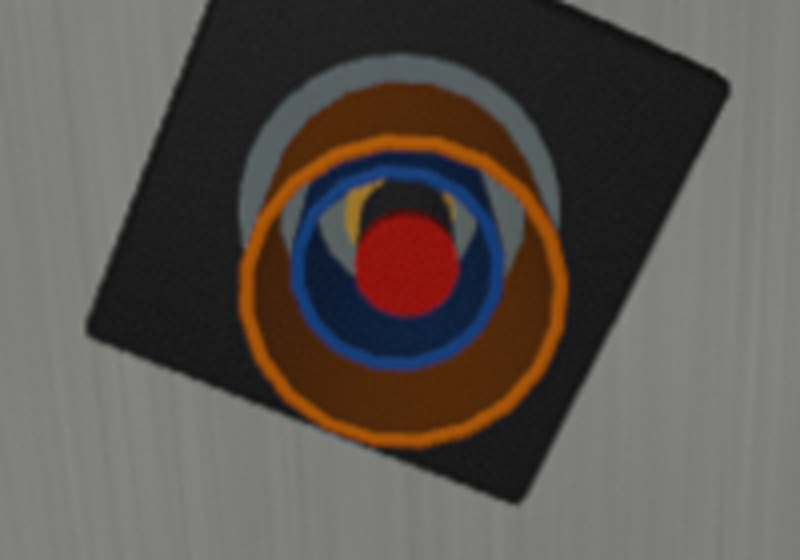

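```bash
cat >> h.py <<'E'
def lower(xy,z,fs=5,fast=.02,v=.04,under=.003):
    """line down to z+fast, then slowly to z-under, stopping on touch"""
    robot.line_to([*xy,z+fast],velocity=.12)
    s=robot.line_to([*xy,z-under],velocity=v,f_stop=fs)
    p=robot.current_tool_pos(); print("lower touch",s,"z",round(p[2],4),"wanted",z,"t",robot.current_time_s()); return p
E
python3 - <<'E'
from h import *
np.set_printoptions(precision=4,suppress=True)
xy=[.5303,-.0222]
robot.line_to([*xy,.12],velocity=.15)
s=robot.line_to([*xy,.072],velocity=.08,f_stop=8)
print(s,robot.current_tool_pos())
grab("wrist","pics/w2.png")
fingers.gripper_to(0.0,50)
print(robot.current_finger_gap(),robot.current_contact_force(),robot.current_tool_pos())
robot.line_to([*xy,.078],velocity=.03)
print(robot.current_finger_gap(),robot.current_contact_force(),robot.current_time_s())
grab("wrist","pics/w3.png"); grab("scene","pics/s3.png")
E
```

```text
False [ 0.5305 -0.0224  0.072 ]
0.7423049040692923 [-0.7837  0.3634  5.4204] [ 0.5311 -0.0222  0.0732]
0.7389928045139201 [-0.1096  0.104  -1.9857] 4.9917
```

View pics/w3.png

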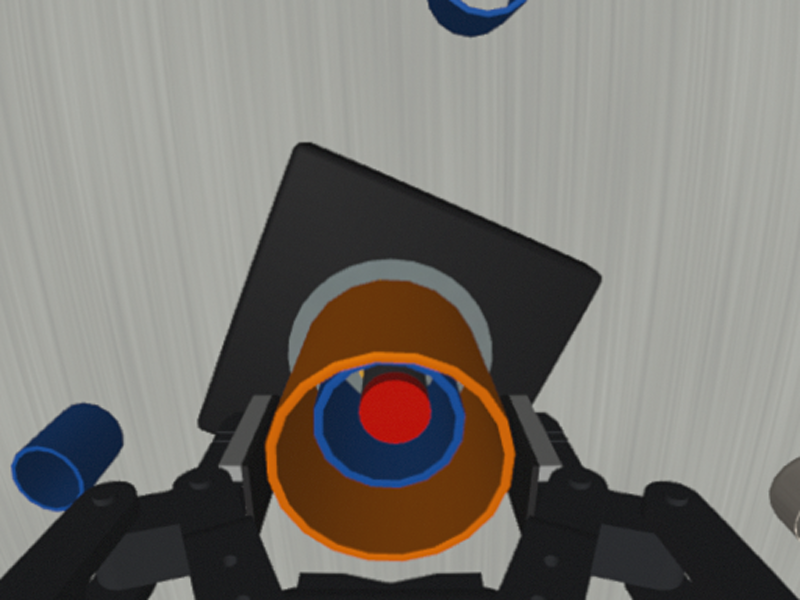

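View pics/s3.png

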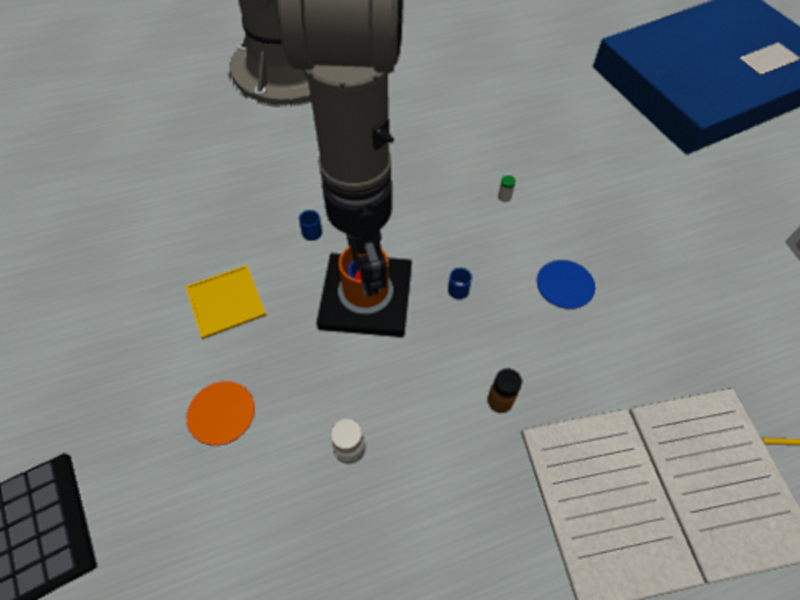

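```bash
cat >> h.py <<'E'
def rim(im,c,col,z,vt,near):
    h=cv2.cvtColor(im,cv2.COLOR_RGB2HSV)
    m=mask(im,col)&(h[...,2]>vt).astype(np.uint8)
    best=None
    for b in blobs(m,20):
        p,r=circ_fit(b,z,c)
        if np.hypot(*(p-near))<.03: print("  rim",col,cv2.boundingRect(b),p.round(4),r.round(4)); best=best or (p,r)
    return best
E
python3 - <<'E'
from h import *
np.set_printoptions(precision=4,suppress=True)
xy=[.5303,-.0222]
robot.line_to([*xy,.19],velocity=.2)
im,c=grab("wrist","pics/w4.png"); tp=robot.current_tool_pos(); print(tp)
rim(im,c,"orange",tp[2]+.011,150,np.array(tp[:2]))
rim(im,c,"blue",.07,110,np.array([.53,-.023])); rim(im,c,"red",.058,100,np.array([.53,-.023]))
P=[.629,-.2468]
robot.move_to([*P,.16],[180,0,69])
p=lower(P,.0732-.016)
im,c=grab("wrist","pics/w5.png"); grab("scene","pics/s5.png"); print(robot.current_contact_force())
E
```

```text
[ 0.529  -0.0218  0.1883]
  rim orange (171, 225, 158, 134) [ 0.5289 -0.021 ] 0.0312
  rim blue (225, 167, 52, 17) [ 0.5294 -0.0195] 0.0197
lower touch True z 0.0573 wanted 0.0572 t 8.175
[-1.3188  0.4201  4.8646]
```

View pics/w5.png

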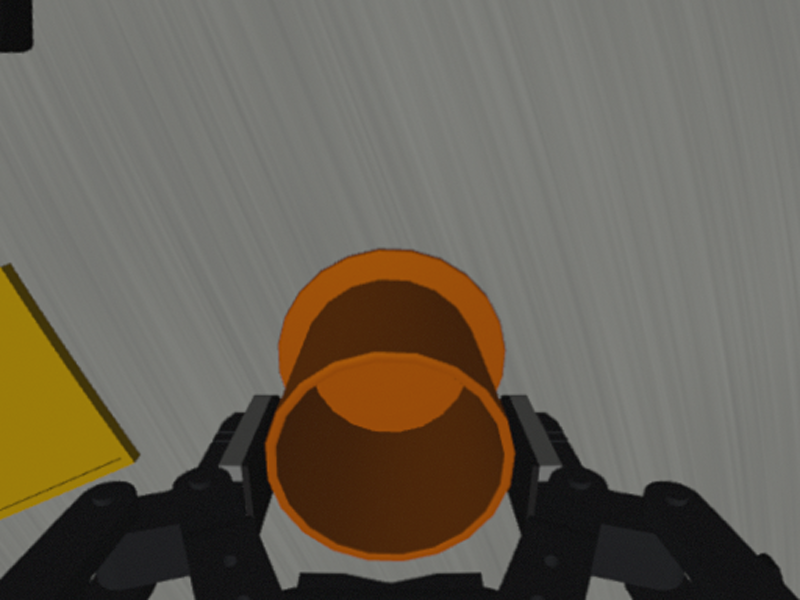

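View pics/s5.png

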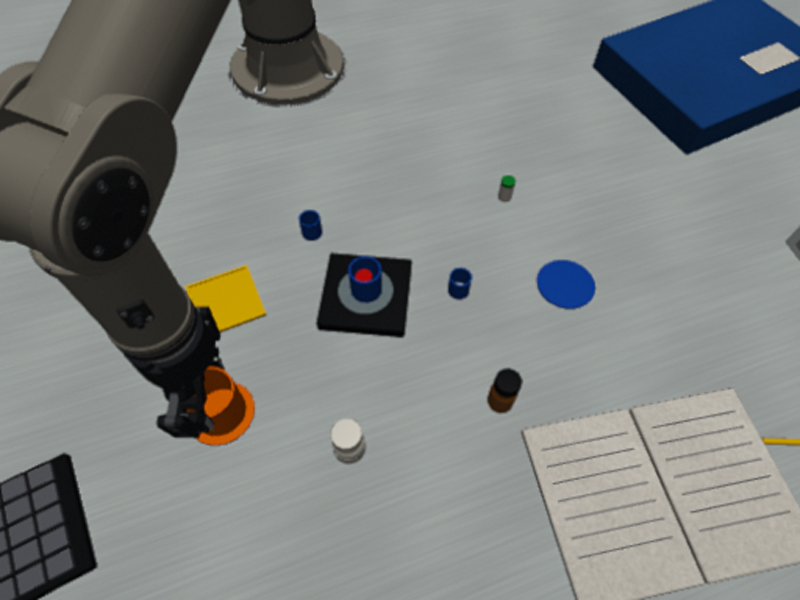

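Run:
```python
from h import *
np.set_printoptions(precision=4,suppress=True)
P=[.629,-.2468]
fingers.gripper_to(1.0); print(robot.current_contact_force())
robot.line_to([*P,.17],velocity=.2)
im,c=grab("wrist","pics/w6.png")
rim(im,c,"orange",.068,150,np.array(P))
C=np.array([.530,-.0226])
robot.move_to([*C,.19],[180,0,87.5])
im,c=grab("wrist","pics/w7.png")
rim(im,c,"blue",.07,110,C); rim(im,c,"red",.058,100,C)
print(robot.current_time_s())
for n in("top","scene"):
    im,c=grab(n,f"pics/{n}7.png"); rim(im,c,"orange",.068,100,np.array(P))
```

```text
[ 0.5416 -0.5419 -0.1241]
  rim blue (221, 164, 56, 53) [ 0.5294 -0.0202] 0.0207
  rim red (237, 177, 28, 26) [ 0.5311 -0.023 ] 0.0106
10.4167
  rim orange (380, 137, 47, 44) [ 0.6206 -0.2339] 0.0394
  rim orange (114, 235, 49, 50) [ 0.647  -0.2398] 0.0438
```

View pics/w6.png

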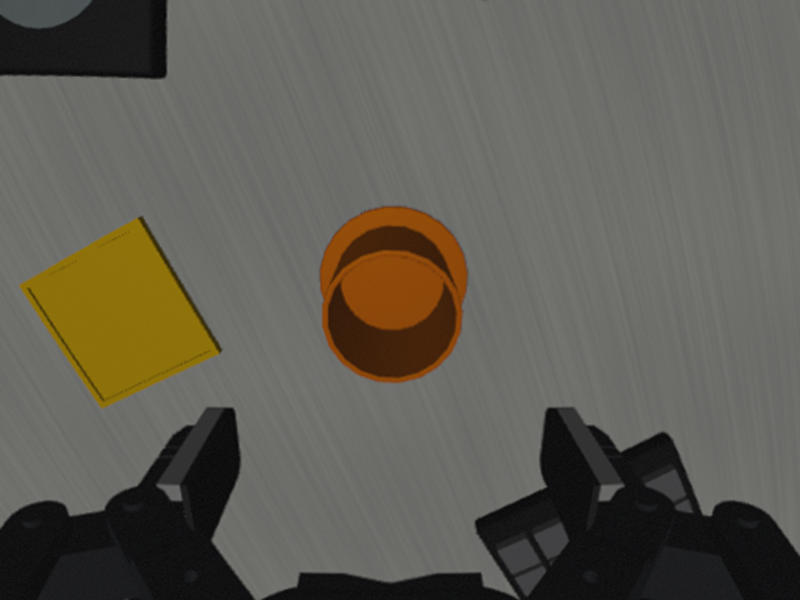

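View pics/w7.png

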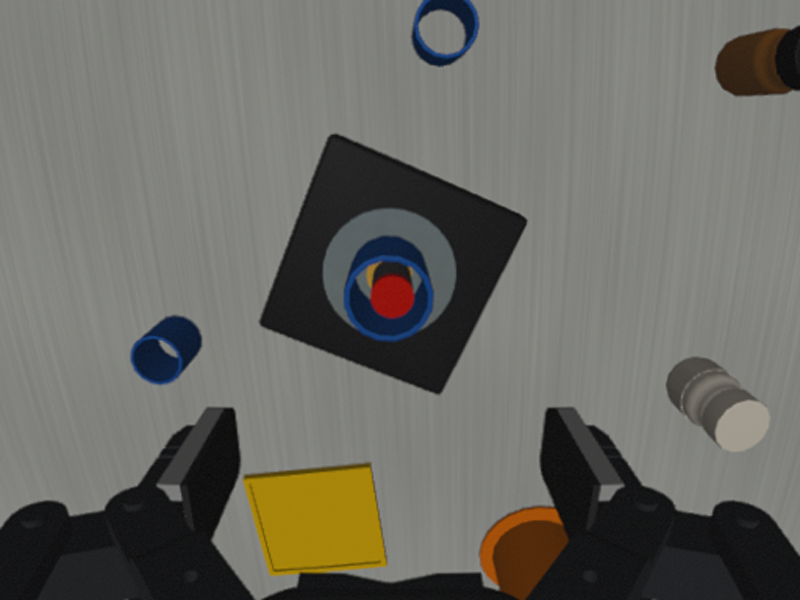

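Run:
```python
from h import *
np.set_printoptions(precision=4,suppress=True)
im,c=grab("wrist")
S=.64
u=lambda x,y,z:unproj([[x*S,y*S]],z,c)[0][:2]
print("rim pts L,R,T,B",u(344,297,.07),u(433.5,297,.07),u(388.5,255,.07),u(388.5,341,.07))
b=blobs(mask(im,"black")); 
for k in b[:4]:
    r=cv2.minAreaRect(unproj(k.reshape(-1,2),.02,c)[:,:2].astype(np.float32)); print(r)
for x,y in ((333,134),(527,216),(440,395),(260,324)): print("corner",u(x,y,.02))
print("disc L,R,T",u(321.5,272,.02),u(457,272,.02),u(389,207,.02))
# predicted w6 view
import copy
R=Rot.from_euler("xyz",[180,0,69],degrees=True).as_matrix(); T=np.eye(4);T[:3,:3]=R;T[:3,3]=[.629,-.2468,.17]
c["E"]=np.diag([1,-1,-1,1.])@np.linalg.inv(T@vision.calibration("wrist")["T_tool_cam"])
print("orange L,R,T,B", u(322,316,.068),u(462,316,.068),u(392,250,.068),u(392,382.5,.068), "mean TB", (u(392,250,.068)+u(392,382.5,.068))/2)
t=u(393,206,.004); d=-R[:2,0]; print("pad top",t,"centre",t+d*.042, "LR", (u(319,275,.004)+u(467,275,.004))/2)
```

```text
rim pts L,R,T,B [ 0.5086 -0.0193] [ 0.5516 -0.0213] [0.5309 0.0003] [ 0.5289 -0.043 ]
((0.5298786163330078, -0.020600363612174988), (0.11872077733278275, 0.11796244233846664), 64.40731811523438)
((0.740816593170166, -0.21283826231956482), (0.16246749460697174, 0.2587583363056183), 81.33489990234375)
((0.3143138885498047, -0.19096149504184723), (0.23618876934051514, 0.16244366765022278), 2.930112361907959)
((0.5198937654495239, -0.2581823468208313), (0.026804830878973007, 0.19018585979938507), 87.27863311767578)
corner [0.504  0.0559]
corner [0.6082 0.0076]
corner [ 0.558  -0.1009]
corner [ 0.4526 -0.0492]
disc L,R,T [ 0.4918 -0.0193] [ 0.5689 -0.0229] [0.5319 0.0157]
orange L,R,T,B [ 0.6007 -0.2345] [ 0.6596 -0.257 ] [ 0.6409 -0.2175] [ 0.6183 -0.2767] mean TB [ 0.6296 -0.2471]
pad top [ 0.6453 -0.2082] centre [ 0.6303 -0.2474] LR [ 0.6316 -0.2443]
```

Run:
```python
from h import *
np.set_printoptions(precision=4,suppress=True)
xy=[.530,-.0217]
robot.line_to([*xy,.11],velocity=.15)
print(robot.line_to([*xy,.060],velocity=.08,f_stop=8))
fingers.gripper_to(0.0,50)
z0=robot.current_tool_pos()[2]
print(robot.current_finger_gap(),robot.current_contact_force(),robot.current_tool_pos())
robot.line_to([*xy,.066],velocity=.03)
print(robot.current_finger_gap(),robot.current_contact_force())
grab("wrist","pics/w8.png")
robot.line_to([*xy,.18],velocity=.2)
B=[.6066,.2543]
robot.move_to([*B,.15],[180,0,105])
p=lower(B,z0-.016)
im,c=grab("wrist","pics/w9.png"); grab("scene","pics/s9.png"); print(robot.current_contact_force())
```

```text
False
0.5006184050462062 [-2.2275  0.0337  5.7249] [ 0.5304 -0.0217  0.0608]
0.5051247886459946 [-0.0657 -0.8313 -1.0037]
lower touch True z 0.0449 wanted 0.044764885365467494 t 16.0917
[-0.24   -0.5262  4.7242]
```

View pics/w9.png

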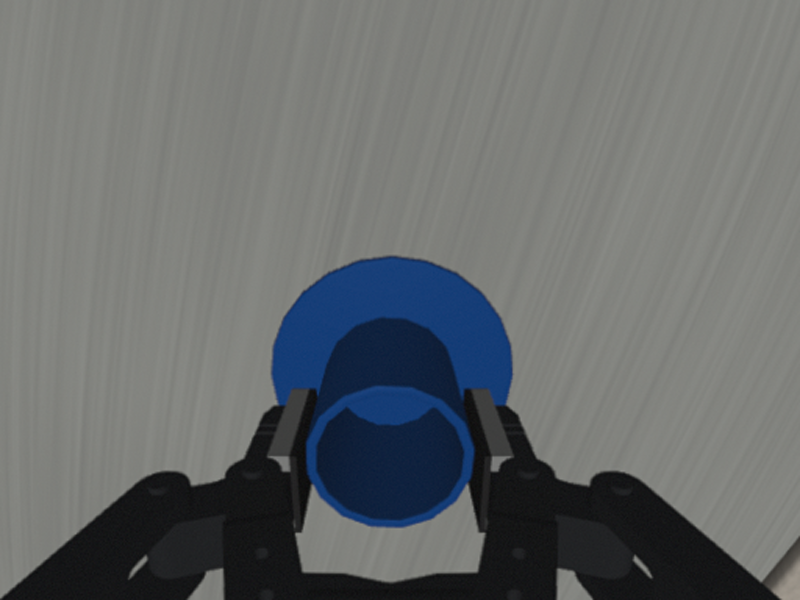

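View pics/s9.png

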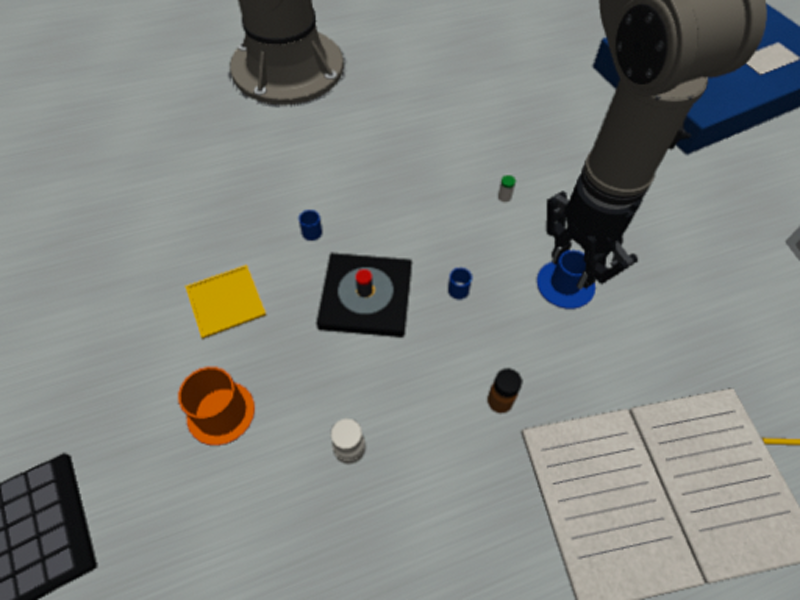

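Run:
```python
from h import *
np.set_printoptions(precision=4,suppress=True)
B=[.6066,.2543]
fingers.gripper_to(.95)
robot.line_to([*B,.16],velocity=.2)
grab("wrist","pics/w10.png")
C=np.array([.5308,-.0232])
robot.move_to([*C,.17],[180,0,87.5])
fingers.gripper_to(.6)
im,c=grab("wrist","pics/w11.png")
print(rim(im,c,"red",.058,100,C),robot.current_time_s())
```

```text
rim red (236, 186, 29, 28) [ 0.5311 -0.0228] 0.0105
(array([ 0.5311, -0.0228]), np.float64(0.010493634222846281)) 19.0
```

View pics/w10.png

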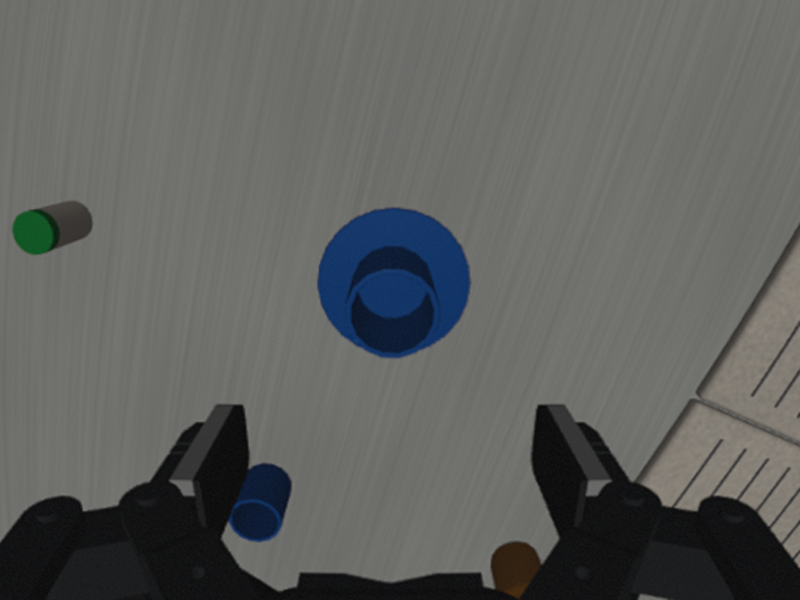

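View pics/w11.png

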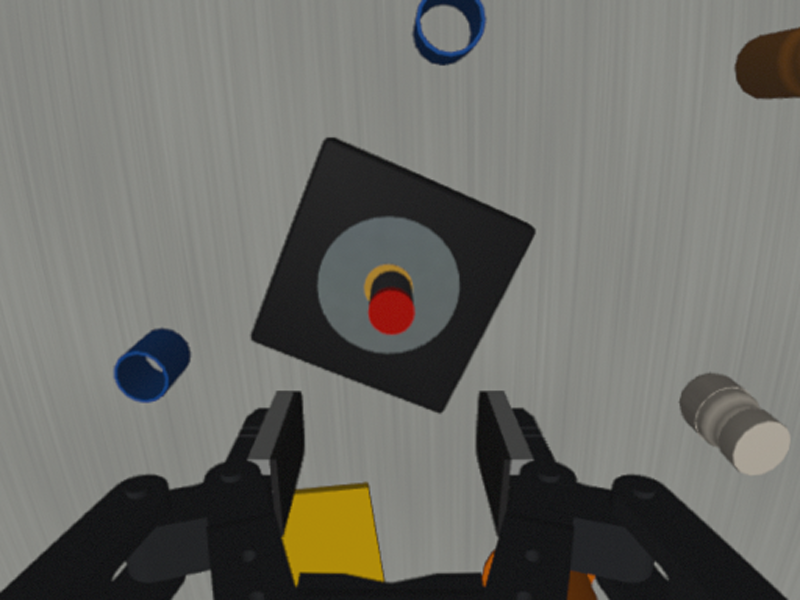

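Run:
```python
from h import *
np.set_printoptions(precision=4,suppress=True)
xy=[.5311,-.0230]
robot.line_to([*xy,.09],velocity=.15)
print(robot.line_to([*xy,.046],velocity=.06,f_stop=6))
fingers.gripper_to(0.0,40)
z0=robot.current_tool_pos()[2]
print(robot.current_finger_gap(),robot.current_contact_force(),robot.current_tool_pos())
robot.line_to([*xy,.052],velocity=.03)
print(robot.current_finger_gap(),robot.current_contact_force())
robot.line_to([*xy,.17],velocity=.2)
im,c=grab("wrist","pics/w12.png")
Tr=[.4687,-.2100]
robot.move_to([*Tr,.12],[180,0,72])
p=lower(Tr,z0-.016,fs=4)
im,c=grab("wrist","pics/w13.png"); print(robot.current_contact_force())
fingers.gripper_to(.6)
robot.line_to([*Tr,.16],velocity=.15)
im,c=grab("wrist","pics/w14.png"); rim(im,c,"red",.042,90,np.array(Tr)); 
m=mask(im,"yellow")
for b in blobs(m)[:1]:
    print(cv2.minAreaRect(unproj(b.reshape(-1,2),.005,c)[:,:2].astype(np.float32)))
print(robot.current_time_s())
```

```text
False
0.2431410601069954 [-0.5307  0.2451  3.1969] [ 0.5316 -0.023   0.0465]
0.24630092463023828 [ 0.6543  0.1473 -0.4241]
lower touch True z 0.0305 wanted 0.030529275459604995 t 24.1417
[-0.1165  0.5823  5.1871]
  rim red (237, 184, 28, 27) [ 0.468  -0.2095] 0.01
((0.4687979519367218, -0.20901888608932495), (0.08999762684106827, 0.08992036432027817), 4.528099536895752)
25.6583
```

View pics/w14.png

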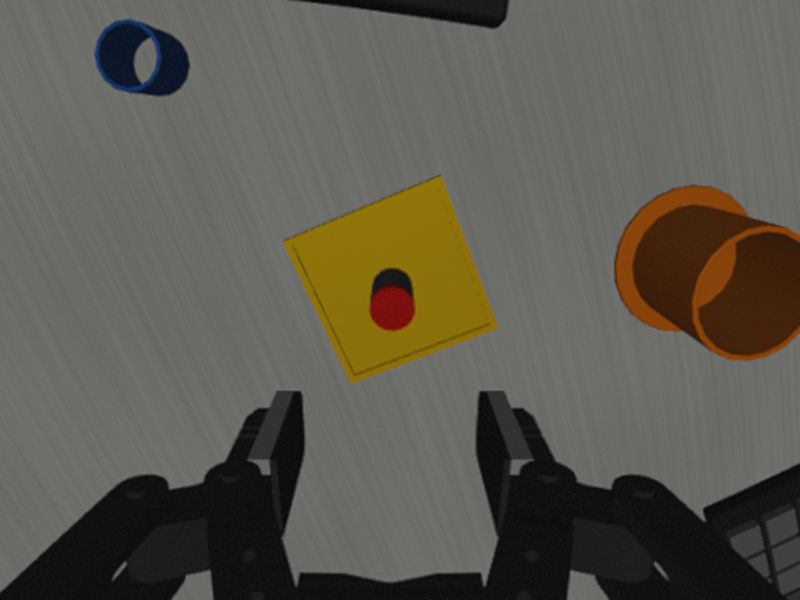

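View pics/w12.png

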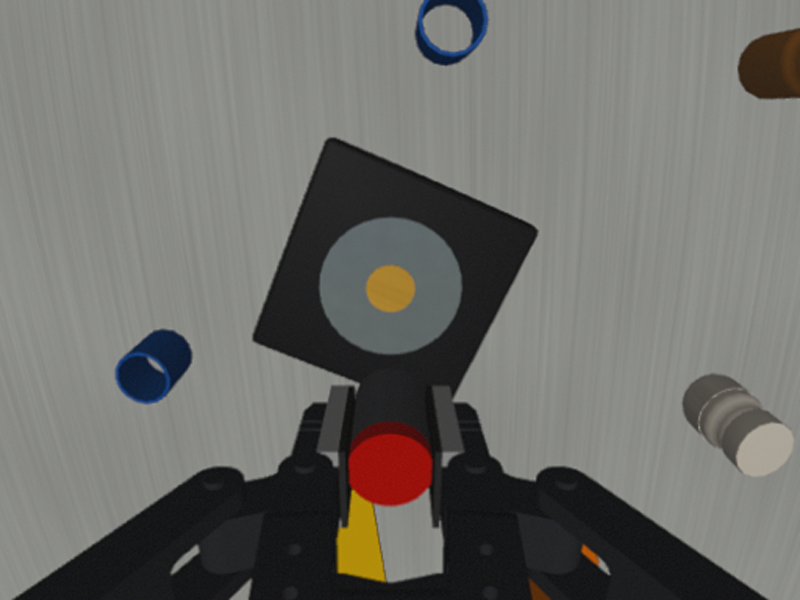

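Run:
```python
from h import *
np.set_printoptions(precision=4,suppress=True)
F=np.array([.4265,.243])
robot.move_to([*F,.15],[180,0,110])
im,c=grab("wrist","pics/w15.png")
r=rim(im,c,"green",.038,50,F)
xy=r[0] if r else F
if np.hypot(*(xy-F))>.004: raise SystemExit("disagree")
robot.line_to([*xy,.07],velocity=.15)
print(robot.line_to([*xy,.027],velocity=.06,f_stop=6))
fingers.gripper_to(0.0,40)
z0=robot.current_tool_pos()[2]
print("z0",z0,robot.current_finger_gap(),robot.current_contact_force())
robot.line_to([*xy,.035],velocity=.03)
print(robot.current_finger_gap(),robot.current_contact_force())
robot.line_to([*xy,.17],velocity=.2)
robot.move_to([.5302,-.0225,.17],[180,0,87.5])
im,c=grab("wrist","pics/w16.png"); print(robot.current_tool_pos())
h=cv2.cvtColor(im,cv2.COLOR_RGB2HSV)
m=((h[...,0]>12)&(h[...,0]<30)&(h[...,1]>110)).astype(np.uint8)
for b in blobs(m):
    p,rr=circ_fit(b,.0205,c); print("brass?",cv2.boundingRect(b),p,rr)
```

```text
rim green (235, 180, 29, 28) [0.4257 0.2456] 0.0105
False
z0 0.027485267012058164 0.24119509971790715 [-0.6352  0.0336  3.8427]
0.2418992827540156 [-0.3033  0.0584 -1.1073]
[ 0.53   -0.0197  0.1693]
brass? (473, 23, 39, 43) [0.729  0.0888] 0.017660402934273806
brass? (215, 313, 31, 60) [ 0.505  -0.1886] 0.026608933378548767
brass? (235, 173, 31, 29) [ 0.5297 -0.0218] 0.012582350335669462
brass? (339, 371, 13, 13) [ 0.6239 -0.2381] 0.008166230393608222
brass? (372, 349, 10, 12) [ 0.6544 -0.2085] 0.006093948565567657
```

View pics/w16.png

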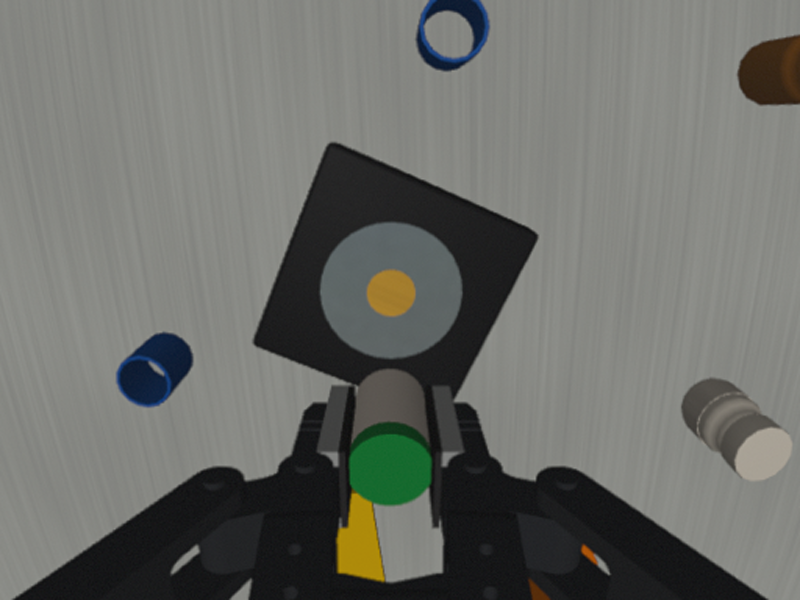

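Run:
```python
from h import *
np.set_printoptions(precision=4,suppress=True)
robot.pause(.3)
im,c=grab("wrist","pics/w17.png"); tp=robot.current_tool_pos(); print(tp,robot.current_time_s())
h=cv2.cvtColor(im,cv2.COLOR_RGB2HSV)
m=((h[...,0]>12)&(h[...,0]<30)&(h[...,1]>110)).astype(np.uint8)
for b in blobs(m):
    p,rr=circ_fit(b,.0205,c)
    if abs(p[0]-.53)<.01: print("brass",cv2.boundingRect(b),p,rr)
rim(im,c,"green",tp[2]+.0105,50,tp[:2])
g=((h[...,1]<60)&(h[...,2]>70)).astype(np.uint8)
g=((cv2.pointPolygonTest if 0 else 0) or g)
# grey+brass disc: not-black region inside plate
nb=(h[...,2]>60).astype(np.uint8)
n,l,s,ct=cv2.connectedComponentsWithStats(nb)
k=l[int(170),int(215)]; mm=(l==k).astype(np.uint8); bb=blobs(mm)[0]; print(cv2.boundingRect(bb),circ_fit(bb,.0205,c))
```

```text
[ 0.5302 -0.0218  0.17  ] 32.05
brass (234, 171, 31, 30) [ 0.5297 -0.0217] 0.012565548978957532
  rim green (223, 271, 54, 52) [ 0.5296 -0.0204] 0.0114
(204, 140, 91, 88) (array([ 0.5297, -0.0216]), np.float64(0.03778300881583372))
```

Run:
```python
from h import *
np.set_printoptions(precision=4,suppress=True)
C=[.5298,-.0221]
p=lower(C,.0475,fs=4); print(p,robot.current_contact_force())
fingers.gripper_to(.6)
robot.line_to([*C,.17],velocity=.15)
robot.pause(.2)
im,c=grab("wrist","pics/w18.png"); rim(im,c,"green",.058,50,np.array(C))
h=cv2.cvtColor(im,cv2.COLOR_RGB2HSV); print(robot.current_time_s())
im,c=grab("top"); rim(im,c,"green",.058,50,np.array(C))
im,c=grab("scene","pics/s18.png"); rim(im,c,"green",.058,50,np.array(C))
```

```text
lower touch True z 0.0475 wanted 0.0475 t 33.5667
[ 0.5297 -0.0219  0.0475] [-1.1666  1.1746  5.9479]
  rim green (236, 185, 30, 30) [ 0.5291 -0.0219] 0.0108
35.1833
  rim green (228, 171, 10, 10) [ 0.5287 -0.0231] 0.0109
```

View pics/w18.png

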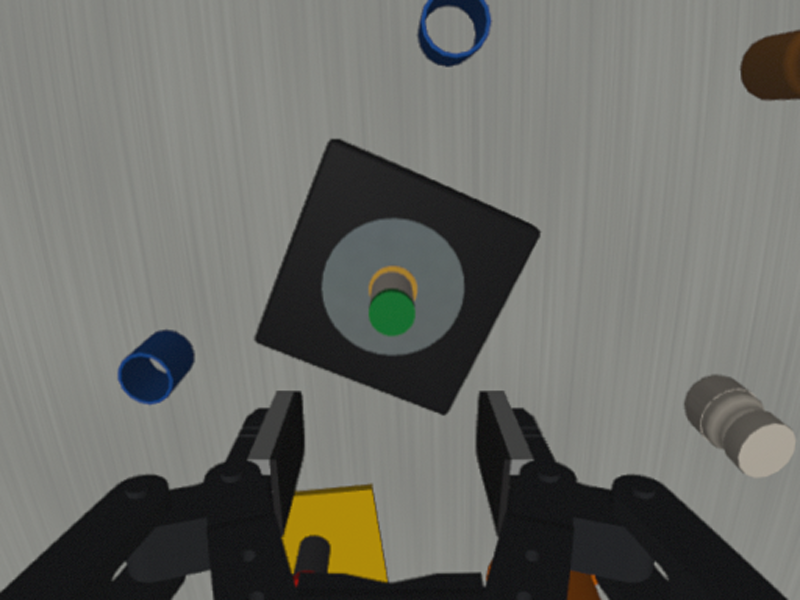

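Run:
```python
from h import *
np.set_printoptions(precision=4,suppress=True)
B=np.array([.6066,.2543])
robot.move_to([*B,.16],[180,0,105]); fingers.gripper_to(.95)
im,c=grab("wrist","pics/w19.png"); rim(im,c,"blue",.054,90,B)
xy=B
robot.line_to([*xy,.09],velocity=.15)
print(robot.line_to([*xy,.0445],velocity=.08,f_stop=8),robot.current_tool_pos())
fingers.gripper_to(0.0,50)
z0=robot.current_tool_pos()[2]
print("z0",z0,robot.current_finger_gap(),robot.current_contact_force())
robot.line_to([*xy,.055],velocity=.03)
print(robot.current_finger_gap(),robot.current_contact_force())
robot.line_to([*xy,.18],velocity=.2)
C=[.5298,-.0221]
robot.move_to([*C,.18],[180,0,87.5]); robot.pause(.3)
im,c=grab("wrist","pics/w20.png"); tp=np.array(robot.current_tool_pos()); print(tp)
print(z0,robot.current_time_s())
```

```text
rim blue (202, 132, 97, 95) [0.6026 0.2693] 0.0335
False [0.6068 0.2542 0.0445]
z0 0.04552755973331455 0.5060906045504812 [-0.3752 -0.7349  3.6557]
0.4996127914708129 [ 0.1267  0.7261 -1.7065]
[ 0.5301 -0.0214  0.1799]
0.04552755973331455 41.3583
```

View pics/w20.png

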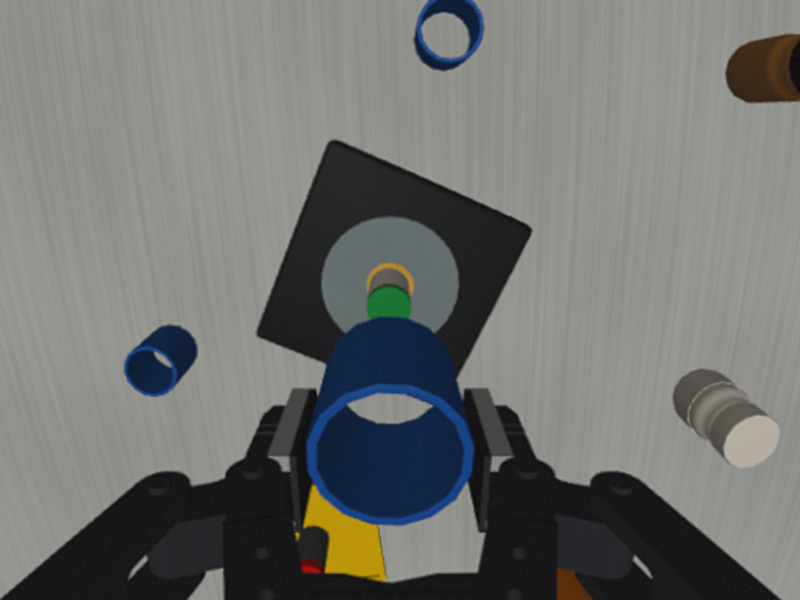

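Run:
```python
from h import *
np.set_printoptions(precision=4,suppress=True)
im,c=grab("wrist"); tp=np.array(robot.current_tool_pos())
u=lambda x,y,z:unproj([[x*.64,y*.64]],z,c)[0][:2]
z=tp[2]+.0085; off=(u(390,384,z)+u(390,524,z))/2-tp[:2]; print("TB-off",off,"LR",(u(306,454,z)+u(474,454,z))/2-tp[:2], "r",np.linalg.norm(u(390,384,z)-u(390,524,z))/2)
C=[.5298,-.0221]
robot.line_to([*C,.135],velocity=.12)
print(robot.line_to([*C,.0815],velocity=.06,f_stop=6))
p=lower(C,.0615,fs=4); print(p,robot.current_contact_force())
grab("wrist","pics/w21.png")
```

```text
TB-off [-0.0002  0.002 ] LR [-0.0001  0.0032] r 0.021207970011109172
False
lower touch True z 0.0614 wanted 0.0615 t 43.7333
[ 0.5295 -0.0219  0.0614] [-0.6896  1.0237  4.9879]
```

View pics/w21.png

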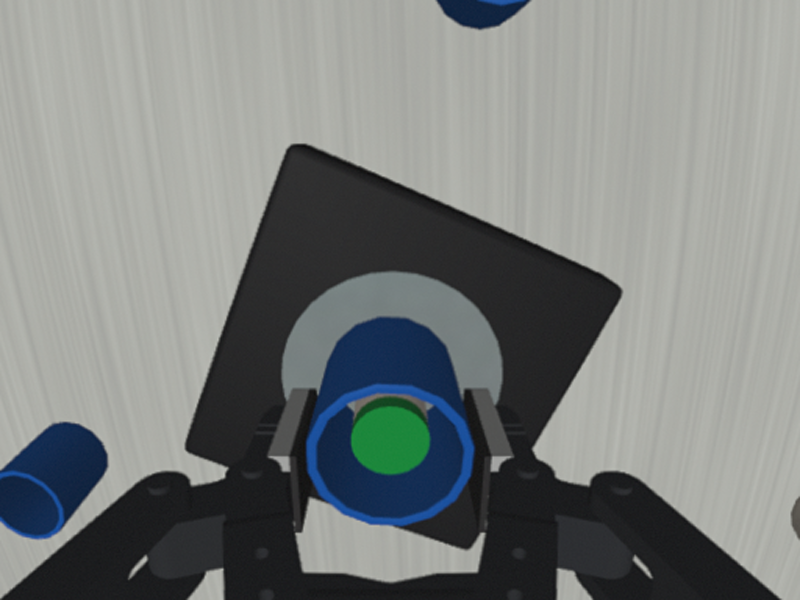

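Run:
```python
from h import *
np.set_printoptions(precision=4,suppress=True)
C=np.array([.5298,-.0221])
fingers.gripper_to(.95)
robot.line_to([*C,.19],velocity=.2); robot.pause(.2)
im,c=grab("wrist","pics/w22.png"); crop=im[130:240,180:320,::-1]
cv2.imwrite("pics/crop22.png",cv2.resize(crop,None,fx=5,fy=5,interpolation=cv2.INTER_CUBIC))
for z,r,col,name in((.02,.038,(255,0,0),"disc"),(.07,.022,(0,255,0),"rim"),(.058,.011,(255,255,0),"lid")):
    t=np.linspace(0,2*np.pi,72); px=proj(np.c_[C[0]+r*np.cos(t),C[1]+r*np.sin(t),np.full(72,z)],c)
    px=(px-[180,130]+.5)*5
    crop5=crop5 if name!="disc" else cv2.resize(crop,None,fx=5,fy=5,interpolation=cv2.INTER_CUBIC)
    cv2.polylines(crop5,[px.round().astype(np.int32)],True,col,1)
cv2.imwrite("pics/crop22o.png",crop5)
im,c=grab("top"); cv2.imwrite("pics/top22.png",cv2.resize(im[160:260,230:340,::-1],None,fx=6,fy=6,interpolation=cv2.INTER_CUBIC)); print(robot.current_tool_pos(),robot.current_time_s())
```

```text
[ 0.5292 -0.022   0.1891] 45.3417
```

View pics/crop22o.png

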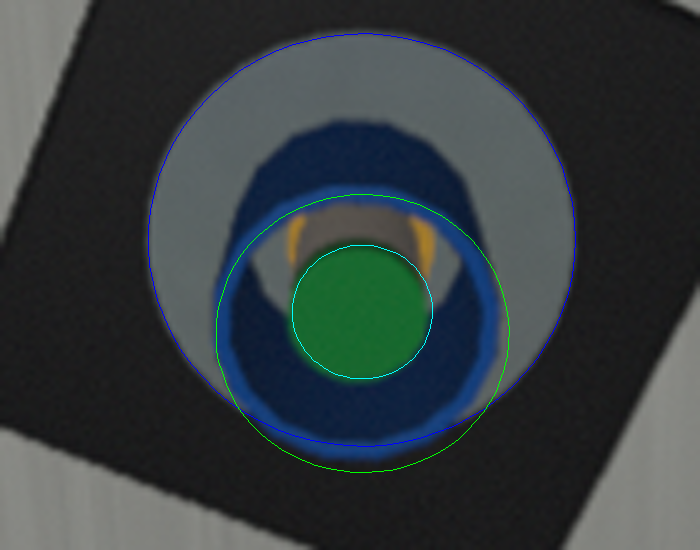

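Run:
```python
from h import *
np.set_printoptions(precision=4,suppress=True)
C=np.array([.5298,-.0221])
for n in("wrist","top","scene"):
    robot.pause(.05)
    im,c=grab(n)
    x0,y0=(proj([[*C,.05]],c)[0]-[50,45]).astype(int)
    big=cv2.resize(im[y0:y0+90,x0:x0+100,::-1],None,fx=7,fy=7,interpolation=cv2.INTER_CUBIC)
    for z,r,col in((.02,.038,(255,100,0)),(.07,.022,(0,255,0)),(.02,.022,(0,0,255)),(.058,.011,(255,255,0))):
        t=np.linspace(0,2*np.pi,72); px=proj(np.c_[C[0]+r*np.cos(t),C[1]+r*np.sin(t),np.full(72,z)],c)
        cv2.polylines(big,[((px-[x0,y0]+.5)*7).round().astype(np.int32)],True,col,1)
    cv2.imwrite(f"pics/o23{n}.png",big)
    h=cv2.cvtColor(im,cv2.COLOR_RGB2HSV)
    print(n,robot.current_tool_pos())
    rim(im,c,"blue",.07,{"wrist":110,"top":60,"scene":40}[n],C)
```

```text
wrist [ 0.5295 -0.0221  0.1895]
  rim blue (222, 167, 57, 53) [ 0.5289 -0.0202] 0.0208
top [ 0.5297 -0.0222  0.1898]
scene [ 0.5298 -0.0221  0.1899]
  rim blue (222, 164, 23, 29) [ 0.541 -0.025] 0.0293
```

View pics/o23wrist.png

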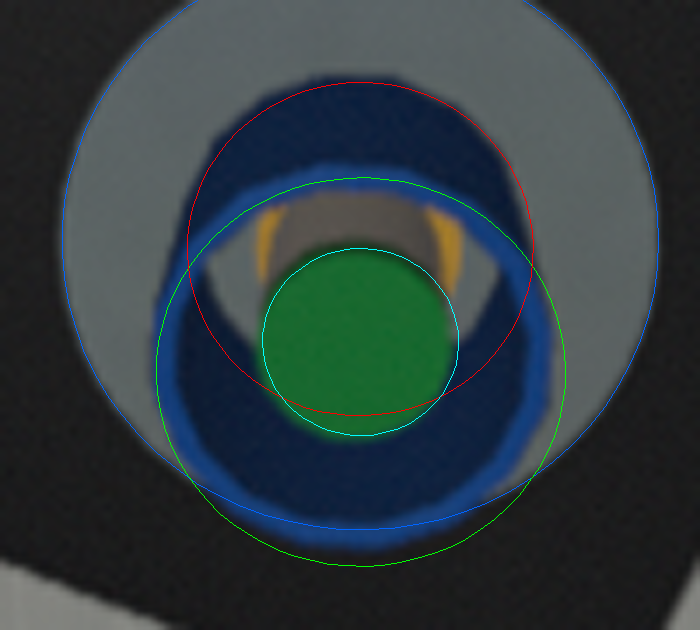

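View pics/o23scene.png

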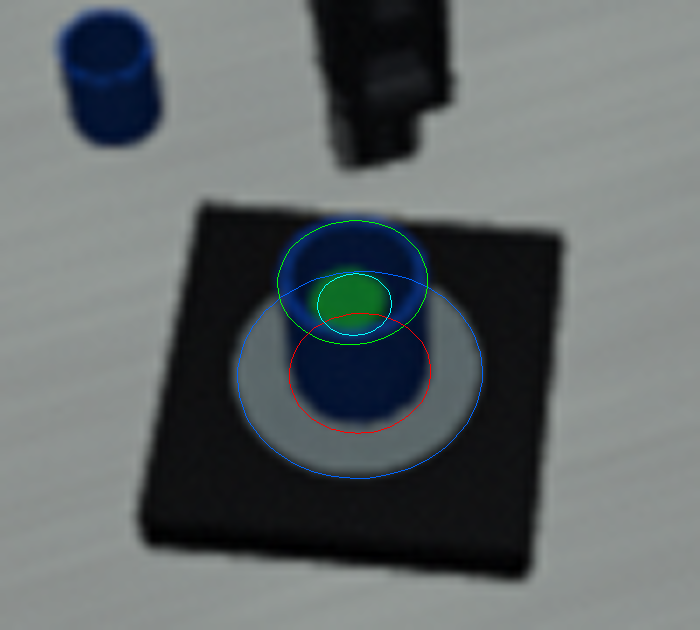

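View pics/o23top.png

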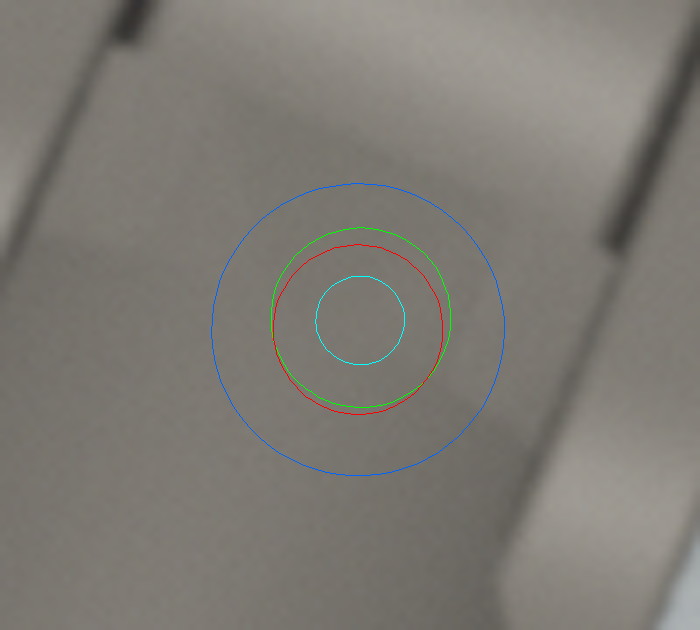

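```bash
cat >> h.py <<'E'
def overlay(n,C,circs,fn,s=7,hw=50,hh=45):
    im,c=grab(n)
    x0,y0=(proj([[*C,.05]],c)[0]-[hw,hh]).astype(int)
    big=cv2.resize(im[y0:y0+2*hh,x0:x0+2*hw,::-1],None,fx=s,fy=s,interpolation=cv2.INTER_CUBIC)
    for z,r,col in circs:
        t=np.linspace(0,2*np.pi,72); px=proj(np.c_[C[0]+r*np.cos(t),C[1]+r*np.sin(t),np.full(72,z)],c)
        cv2.polylines(big,[((px-[x0,y0]+.5)*s).round().astype(np.int32)],True,col,1)
    cv2.imwrite(fn,big); return im,c
E
python3 - <<'E'
from h import *
np.set_printoptions(precision=4,suppress=True)
P=[.629,-.2468]
robot.move_to([*P,.17],[180,0,69]); robot.pause(.2); fingers.gripper_to(1.0)
circ=((.02,.038,(255,100,0)),(.07,.022,(0,255,0)),(.02,.022,(0,0,255)),(.058,.011,(255,255,0)))
overlay("top",[.5298,-.0223],circ,"pics/o24top.png",s=9,hw=40,hh=33)
print(robot.current_time_s(),robot.current_tool_pos())
E
```

```text
47.0917 [ 0.6291 -0.2462  0.1702]
```

View pics/o24top.png

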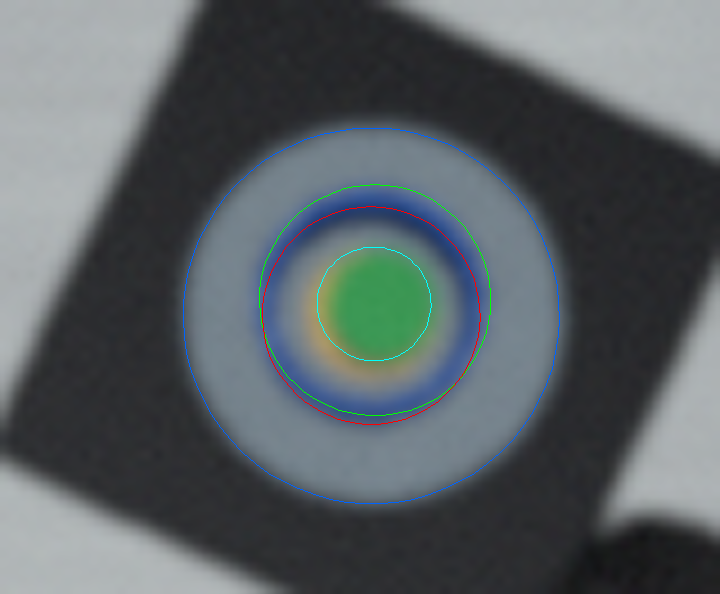

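Run:
```python
from h import *
np.set_printoptions(precision=4,suppress=True)
P=[.6293,-.2470]
robot.line_to([*P,.10],velocity=.15)
print(robot.line_to([*P,.0567],velocity=.08,f_stop=8),robot.current_tool_pos())
fingers.gripper_to(0.0,50)
z0=robot.current_tool_pos()[2]
print("z0",z0,robot.current_finger_gap(),robot.current_contact_force())
robot.line_to([*P,.065],velocity=.03)
print(robot.current_finger_gap(),robot.current_contact_force())
robot.line_to([*P,.20],velocity=.2)
C=np.array([.5298,-.0223])
robot.move_to([*C,.20],[180,0,87.5]); robot.pause(.4)
tp=np.array(robot.current_tool_pos()); zt=tp[2]+(.068-z0)
overlay("wrist",C,((zt,.032,(0,255,0)),(zt-.064,.032,(0,0,255)),(.02,.038,(255,100,0)),(.07,.022,(255,255,0))),"pics/o25.png",s=4,hw=90,hh=70)
grab("wrist","pics/w25.png"); print(tp,z0,robot.current_time_s())
```

```text
False [ 0.6293 -0.2471  0.0566]
z0 0.05808930408947436 0.7393622690525694 [-0.0188 -0.1487  3.4557]
0.7323754100738296 [ 1.1065 -0.1809 -2.3012]
[ 0.53   -0.0231  0.2   ] 0.05808930408947436 51.4583
```

View pics/w25.png

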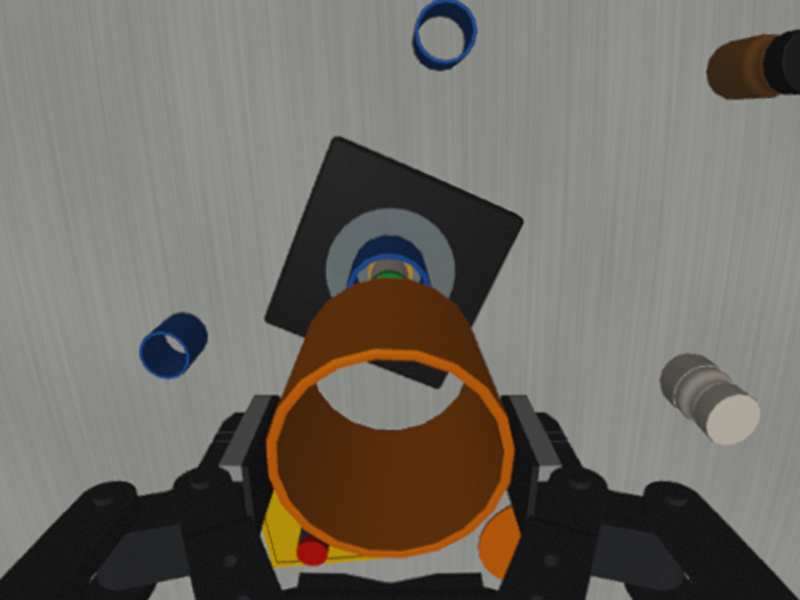

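View pics/o25.png

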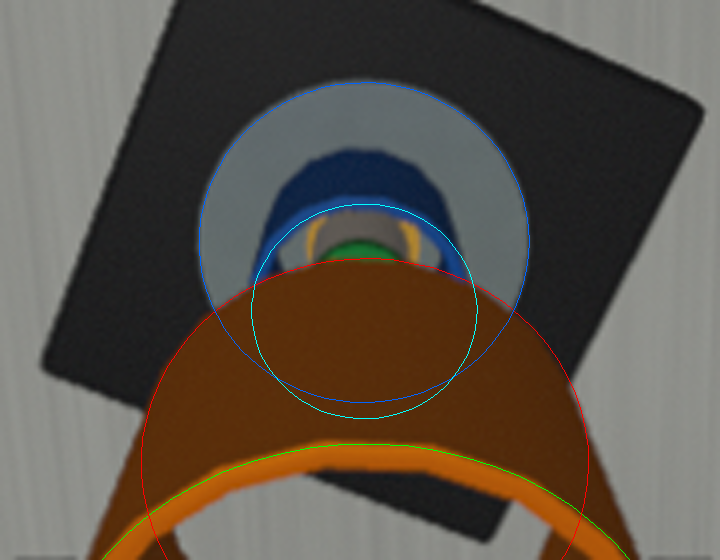

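Run:
```python
from h import *
np.set_printoptions(precision=4,suppress=True)
C=[.5297,-.0223]
robot.line_to([*C,.14],velocity=.12)
s=robot.line_to([*C,.094],velocity=.06,f_stop=6); print(s)
if s: raise SystemExit("touch early")
p=lower(C,.0741,fs=5); print(p,robot.current_contact_force())
grab("wrist","pics/w26.png"); grab("scene","pics/s26.png")
```

```text
False
lower touch True z 0.074 wanted 0.0741 t 53.7833
[ 0.5294 -0.0221  0.074 ] [-1.5083  0.1008  5.2006]
```

View pics/w26.png

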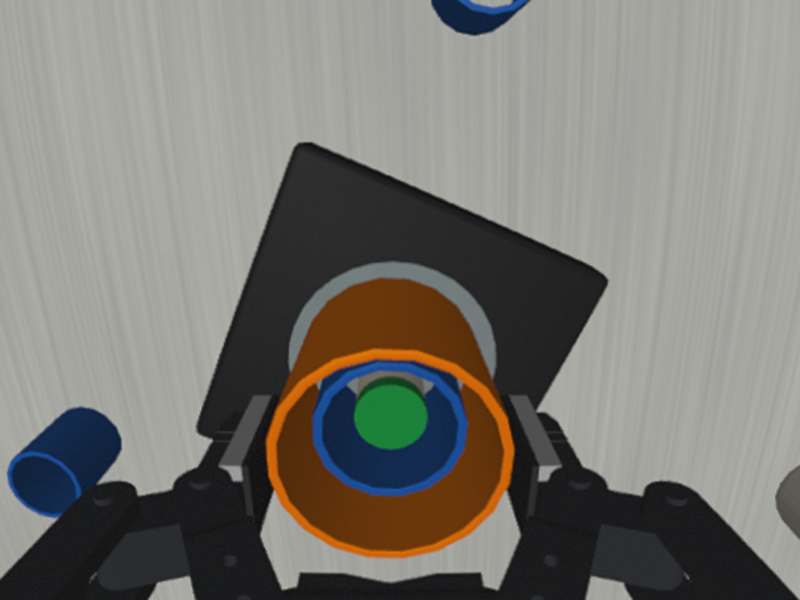

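Orange (rim centre ≈ (391,452)) now stands round blue (≈ (390,428)) and the green lid (≈ (391,416)), all seated. Next I release, retract clear and check from above.

Run:
```python
from h import *
np.set_printoptions(precision=4,suppress=True)
C=[.5297,-.0223]
fingers.gripper_to(1.0)
robot.line_to([*C,.21],velocity=.15); robot.pause(.3)
circ=((.02,.038,(255,100,0)),(.084,.032,(0,255,0)),(.07,.022,(0,0,255)),(.058,.011,(255,255,0)))
overlay("wrist",C,circ,"pics/o27w.png",s=6,hw=60,hh=50)
robot.move_to([.42,.24,.25],[180,0,110]); robot.pause(.5)
overlay("top",C,circ,"pics/o27t.png",s=9,hw=40,hh=33)
grab("top","pics/top27.png"); grab("scene","pics/s27.png")
print(robot.current_time_s(),robot.current_contact_force())
```

```text
57.4083 [-0.1708 -0.653  -0.1195]
```

View pics/o27w.png

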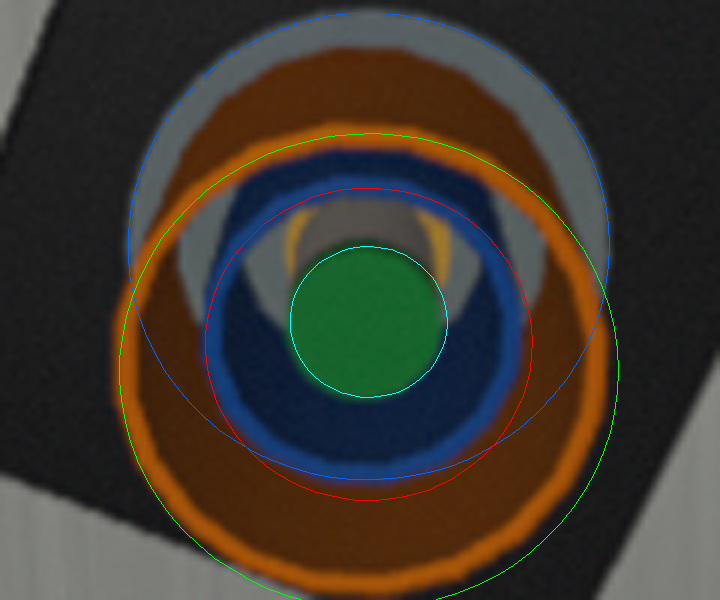

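View pics/o27t.png

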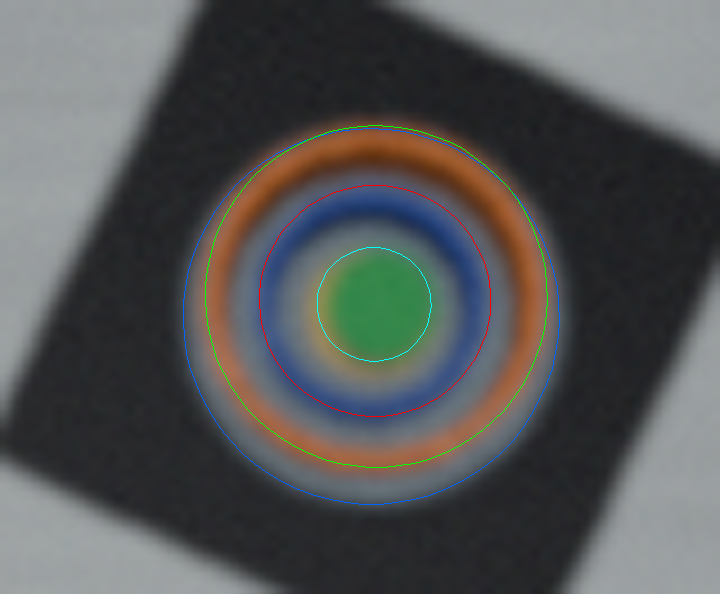

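View pics/top27.png

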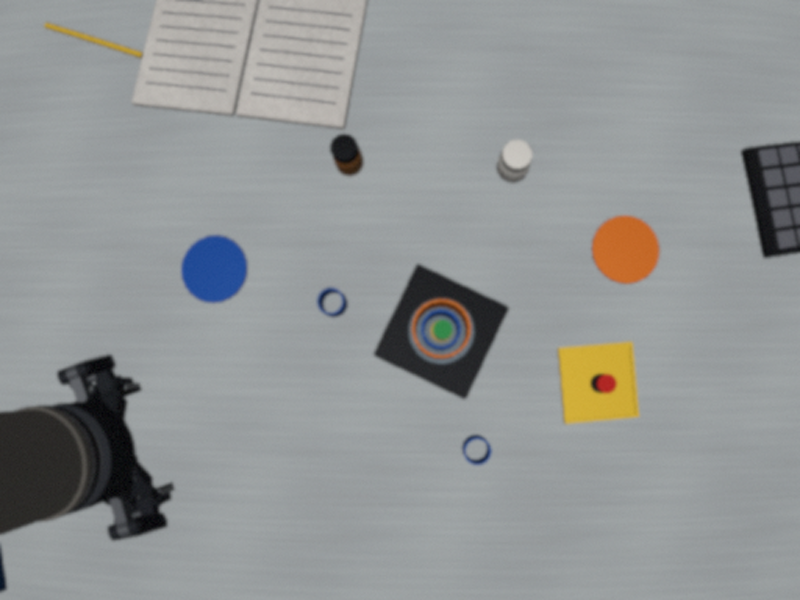

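View pics/s27.png

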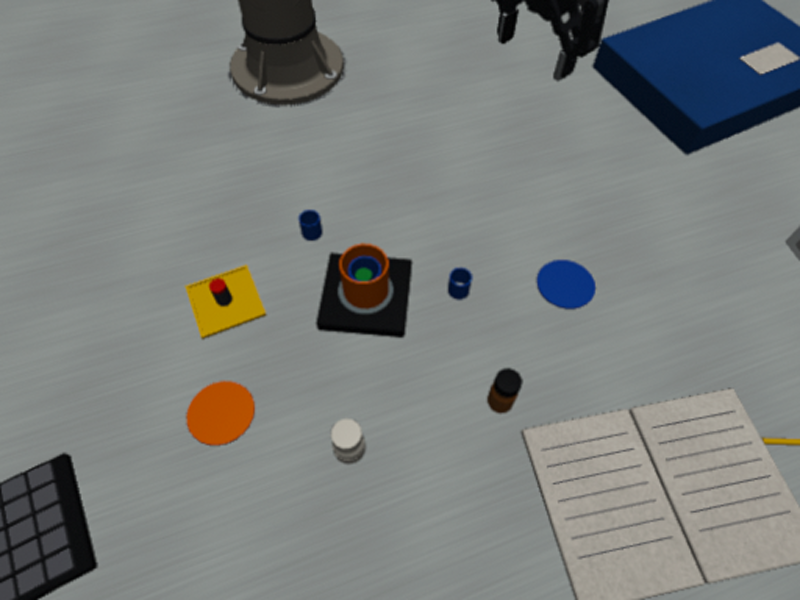

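Run:
```python
from h import *
workorder.close_job(); print(robot.current_time_s())
```

```text
the job is handed in; nothing more can be done
the job is handed in; nothing more can be done
```

The sample in the measuring cell is changed and I handed the job in at about 57 s; no verdict was reported. I parked the orange and blue shields on their pads and moved the finished crucible to the tray. Then I stood the fresh crucible in the cell and put the blue and then the orange shield back round it. Every set-down was a slow descent stopped by touch, within about 0.2 mm of the expected height.

**Last checks:**
- **Cell:** the final pictures show all three parts upright on the cell. The top camera puts each shield within about 1 mm of the centre.
- **Finished crucible:** it stands about 1 mm from the tray centre.
- **Bystanders:** the white bottle, amber vial and the two small blue look-alikes show at the same pixels as at the start.
- **Arm:** it is clear of everything.

**Disagreements:**
- **Shields:** the wrist camera showed both shield rims up to about 2 mm off the cell centre, and the scene camera suggested up to about 3 mm for the blue one. The top view did not confirm either, and the cameras are only good to about 2 mm, so I left the shields as they stand.
- **Fresh crucible:** it read about 0.6 mm off centre in the wrist picture and about 1.4 mm in the top one.

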